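Move a hanging test bar to the rest cradle and wind the timer

ROBOT

A 7-joint arm with a two-finger parallel gripper is mounted at the origin on a cart in front of the work surface, level with it; the furniture and walls round the work are solid. World frame = base frame: x ahead of the robot, y to its left, z up, the work surface at z = 0. Lengths are in m, angles in rad, forces in N, time in s.
With the tool pointing down it reaches from about 0.425 to 0.925 m from the base axis. Payload 6.8 kg.
Tool frame: the origin (TCP) lies on the centre line of the jaws, within the pads' length; the fingertips stand 11 mm ahead of it and the grasp point (between the pads) lies 8 mm behind it; z points along the fingers, y is the direction in which the jaws open and shut (so a half turn about z gives the same grasp; the last joint's range is limited). The gripper opens to 85 mm and grips with 20 to 120 N. Pads are 22 mm wide; open, the fingers measure 114 mm over their backs; the gripper's body (76 mm by 85 mm) begins 54 mm behind the grasp point. The pads swing forward as they close: fully open they stand 13 mm farther back than shut.
Start: joints at [-1.232, 0.477, 0.022, 1.555, -0.011, 1.109, -0.083], TCP at [0.292, 0.609, 0.242] pointing down, gripper open.
Joint ranges: [-2.96, 2.96], [-0.34, 2.1], [-1.41, 1.46], [0.24, 2.44], [-1.37, 4.51], [0.17, 1.92], [-2.96, 2.96]. Speed limits (rad/s): [2.39, 2.39, 3.14, 3.14, 3.14, 3.14, 3.14].

INTERFACE

Orientations are given as a rotation vector (axis times angle).
In Python, from bench import r gives the robot as it stands.
- The arm moves only by the tool send_rows, never from a script. Its argument "deltas" is a list of rows, each a list of 7 numbers: the opening, from 0 (shut) to 1 (fully open), then the shift along the tool's x, y, z as a fraction of full scale, then the turn, a rotation vector about the tool's x, y, z as a fraction of full scale. In form: [[hand, x, y, z, ax, ay, az], ...]. A call has 1 to 20 rows; each row is the pose to reach, as a shift and turn from the pose commanded when the call began, along the tool's axes at that moment, turning the shorter way round; what a row does not reach only later rows make up. Full scale, the value 1, is 150 mm for a shift and 180 degrees for a turn. A row lasts 1/12 s, in which the tool goes at most 41.7 mm and 7.16 degrees, less where a joint would pass 70% of its speed; a pose out of reach is approached as far as the arm can. A call with a number of a shift or a turn outside -1 to 1 is refused whole. A call with a gripper value outside its range is refused whole. The fingers move at their own pace and stop on an object; "squeeze" is the grip in N (left out, the last holds). Time passes only in rows, so rows that repeat a pose let the fingers close. It gives the time, the measured TCP pose, the force and the opening at its end, in the units of the state.
- r.get_obs(): the state, without advancing time (a new reading comes with each control period).
- r.grab_frame(name): name is "side" or "top"; returns a dict with "pixels" (384x512x3 uint8, red, green, blue), "camera_matrix" (3x3 intrinsics, pixels), "dist_coeffs" ([k1, k2, p1, p2, k3] as OpenCV has them; the pictures are not rectified), "rvec" (rotation vector, rad) and "tvec" (3), from world to camera coordinates, as OpenCV has them. Camera axes: x right, y down, z forward; pixel columns grow to the right and rows downward; lengths in m; the calibration is good to about 2 mm. A picture is of the moment at which its call begins. There is no depth.
- r.hand_in(): hands the job in, once; it reports no verdict.
The state is a dict: "clock": time; "joints": joint angles; "qvel": joint speeds; "tau": joint torques, N m; "tcp_pos": TCP position; "orientation": TCP orientation; "contact_force": force on the tool from outside, world axes, zero at the start; "moment": the same for the moment, N m; "grip_width": finger opening in m.
Only numpy, scipy, OpenCV 4.12 (cv2) and the standard library are available. Lean on these libraries where they do the work, as an engineer would, in place of code of your own. Each camera call takes 0.05 s, during which the arm holds its last target. There are 200 camera calls.

TASK

Lift the orange test bar up off its peg on the sloped blue rack, leaving the white bar hanging undisturbed, and lower it (no dropping) until it lies flat and fully home in the metal cradle on the bench, and let go. Then wind the timer's brass key clockwise, regripping as often as needed, right up to its stop. Do not push the other things on the bench about.

Things in the scene. Friction and masses are not known exactly. Their poses are not given: they have to be found in the camera images.
- coupon_orange: Orange dog-bone tensile-test bar, 160 x 40 x 10 mm, 80 g: waist 20 mm wide and 60 mm long, two 40 mm wide, 45 mm long heads, each with a 15 mm hole 57.5 mm from the middle. Origin mid-length on one flat face, x along its length, z through the thickness. Starts hung by its upper hole on a rack peg, x up the slope, z off the board.
- coupon_orange_mid (a point): centre of the orange bar (middle of its waist, mid-thickness); axes as the bar's
- coupon_white: White bar of the same shape, axes and origin; hangs on the other peg and must stay there.
- rack: Fixed rack, 180 mm wide (y), origin under it on the bench, x towards its back, z up. Its blue board rises towards +x at 32 degrees from horizontal and has two pegs; fingers have 18 mm of room behind a hung bar's waist. Lean the tool 20 to 40 degrees from vertical to come in about square to the board, under the visor.
- rack_board (a point): point on the board's surface, 70 mm above the rack's origin, level with the middle of the hung bars; axes as the rack's. From here, u up the slope, n square off the board: 10 mm pegs at u = 59.5, y = +-50, up to n = 42 mm; bars rest at n = 18 to 28 mm on collars round the pegs (22 mm across) and a ledge at u = -57; board u = -95 to 105.
- visor_edge (a point): middle of the free edge of the clear plastic visor: a 4 mm sheet as wide as the rack, standing square to the board at its top (u = 102 mm) out to n = 100 mm, over the pegs. A gripper that points straight down hits it. Pull the bar square off the board by 30 mm or more to clear the peg.
- cradle: Fixed aluminium cradle on a dark plate 200 x 72 x 8 mm; origin under its centre, x along its length, z up. Two saddles (x = 48 to 84 mm either side), floors 30 mm above the bench, carry the bar's heads; cheeks 48 mm apart and end stops 169 mm apart (inside), tops 41 mm high. Open between x = -48 and 48 mm down to the plate for the fingers. The bar may lie either way round or up.
- cradle_seat (a point): where the bar's centre (mid-thickness) is when seated: over the cradle's centre, 35 mm above the bench; axes as the cradle's
- timer: Fixed grey timer box, 90 x 90 x 46 mm, with a white dial on top (50 mm above the bench) and a brass winding key. Origin under its centre, z up.
- key (a joint): winding angle of the brass key in rad, 0 = run down, grows clockwise seen from above, stop at 3.0 (fully wound). Light spring (under 0.1 N m), stays where it is let go; total resistance under 0.2 N m.
- key_grip (a point): centre of the key's upright wing, on the turning axis, 80 mm above the bench. The wing is 52 mm long (point x, towards its red-marked end), 10 mm thick (point y) and 30 mm tall (65 to 95 mm above the bench); z up. Turns with the key.
- tape_roll: bystander: tan roll of tape lying flat, 98 mm across, 18 mm high, origin under its centre
- screwdriver: bystander: blue-handled screwdriver, 138 mm long, lying on the bench, origin under its centre
- marker_red: bystander: red marker pen, 130 mm long, lying on the bench, origin under its centre

How it is judged:
On the way, in this order (a step that is already met when the one before it is completed fails the run):
1. the orange bar has been lifted clear off its peg, held in the fingers (distance between coupon_orange_mid and rack_board above 0.1 m and height (world z) of coupon_orange_mid above 0.06 m and contact force between the fingers and coupon_orange above 0.5 N), for 0.1 s.
2. the orange bar is lowered into the cradle while still held (within 12 mm of its seated height) (horizontal distance between coupon_orange_mid and cradle_seat below 0.009 m and angle between the x axis of coupon_orange and the x axis of cradle, either way round below 0.15 rad and angle between the z axis of coupon_orange and the z axis of cradle, either way round below 0.12 rad and z of coupon_orange_mid in the frame of cradle_seat between -0.004 and 0.012 m and contact force between the fingers and coupon_orange above 0.5 N).
3. the orange bar lies home in the cradle, let go (horizontal distance between coupon_orange_mid and cradle_seat below 0.009 m and angle between the x axis of coupon_orange and the x axis of cradle, either way round below 0.15 rad and angle between the z axis of coupon_orange and the z axis of cradle, either way round below 0.12 rad and z of coupon_orange_mid in the frame of cradle_seat between -0.004 and 0.004 m and contact force between the fingers and coupon_orange below 0.1 N), for 0.2 s.
4. the key is wound to its stop (value of joint key above 2.8 rad), for 0.1 s.
At the end, for the whole second after the job is handed in: The orange bar lies at rest and released in the cradle (centre within 9 mm sideways and 4 mm in height of cradle_seat, within about 8 degrees along the cradle and 7 degrees of flat), the key is wound to at least 2.75 rad (its stop is at 3.0), and the white bar hangs within 20 mm of where it was (all of step 3 and linear speed of coupon_orange below 0.02 m/s and value of joint key above 2.75 rad and distance of coupon_white from where it was at the start of the episode below 0.02 m); the robot touches nothing.
It fails at once if the white bar is knocked or taken from its place (more than 20 mm) (distance of coupon_white from where it was at the start of the episode above 0.02 m).
It fails at once if a bystander (tape roll, screwdriver, marker) is moved by more than 20 mm (distance of any of tape_roll, screwdriver, marker_red from where it was at the start of the episode above 0.02 m).
It also fails if it takes over 64 s, if anything falls off the work surface, if the arm or the gripper's body presses on something with over 40 N, if the wrist force passes 120 N, or if a joint passes its speed limit or range.

## Working session

There is one attempt and no reset: what is moved stays moved. The work goes in short steps, Python scripts to look and compute and a tool call to move; the robot and the scene stay as the last step left them, time stands still between calls to the robot, and variables do not carry over. Pictures are saved under pics/ and viewed, about 8 in all and at most 12, crops included, and the job is handed in when it is done.

Besides the shell and the picture viewer there is one more tool, called after ">>>" as name(argument=value, ...), one argument or row to a line, values as JSON. send_rows: Moves the arm, as the interface text tells. Shift numbers are shares of 150 mm and turn numbers shares of 180 degrees, none past 1 either way. Its arguments: {"type":"object","properties":{"deltas":{"type":"array","items":{"type":"array","items":{"type":"number"}}},"squeeze":{"type":"number"}},"required":["deltas"]}

```bash
mkdir -p pics; ls; python3 - <<'E'
from bench import r
import cv2,numpy as np
print(r.get_obs())
for n in("side","top"):
    f=r.grab_frame(n)
    cv2.imwrite(f"pics/{n}0.png",f["pixels"][:,:,::-1])
    R=cv2.Rodrigues(np.array(f["rvec"],float))[0]
    print(n,f["camera_matrix"],f["dist_coeffs"],"cam pos",-R.T@np.array(f["tvec"]).ravel())
a=cv2.imread("pics/side0.png");b=cv2.imread("pics/top0.png")
E
```

```text
pics
{'clock': 0.0, 'joints': array([-1.23212926,  0.47776988,  0.02234448,  1.55646349, -0.01148071,
        1.10929882, -0.08310059]), 'qvel': array([-0.00058687,  0.00058659, -0.00010013,  0.00094789, -0.00208719,
       -0.00111506,  0.00123172]), 'tau': array([ 2.57323936e-04, -5.96458304e+01,  1.60836093e+00, -2.81197125e+01,
        1.24795493e-02,  9.52612900e-03, -9.28380956e-06]), 'tcp_pos': array([0.29140612, 0.60821795, 0.24134098]), 'orientation': array([-6.95863671e-01, -3.06329848e+00,  2.81756827e-03]), 'contact_force': array([-0.5914576 ,  0.62024488, -0.00870215]), 'moment': array([-0.05398432, -0.0238294 ,  0.02565935]), 'grip_width': 0.08555262504590232}
side [[377.60184695   0.         254.85953802]
 [  0.         377.60184695 193.48314016]
 [  0.           0.           1.        ]] [0.01584783 0.         0.         0.         0.        ] cam pos [0.58872691 0.8165595  0.50916534]
top [[360.2119758    0.         258.87476262]
 [  0.         360.2119758  190.66393887]
 [  0.           0.           1.        ]] [-0.06255643  0.          0.          0.          0.        ] cam pos [0.47761712 0.02052735 1.00818836]
```

View pics/side0.png

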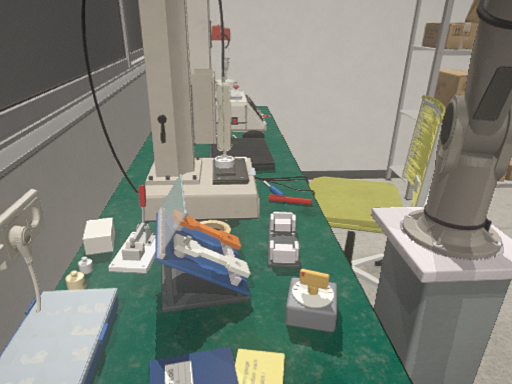

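View pics/top0.png

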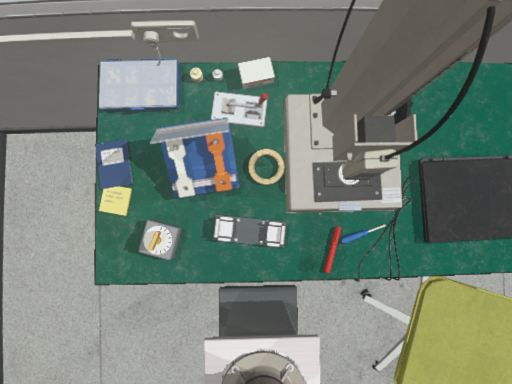

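The top view (up = +x, left = +y) shows the orange bar at about (218,162), white at (180,166), cradle (250,231), timer (158,240), tape (266,167), pens (345,240). The side view shows the rack at (205,250), orange (207,230), cradle (283,238), key (316,282). Next, a zoom.

```bash
python3 - <<'E'
import cv2,numpy as np
a=cv2.imread("pics/side0.png")[170:335,145:345];b=cv2.imread("pics/top0.png")[115:265,135:295]
a=cv2.resize(a,None,fx=4,fy=4,interpolation=cv2.INTER_CUBIC);b=cv2.resize(b,(640,600),interpolation=cv2.INTER_CUBIC)
a=a[:600]
cv2.imwrite("pics/z1.png",a);cv2.imwrite("pics/z2.png",b)
E
```

```text
(no output)
```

View pics/z1.png

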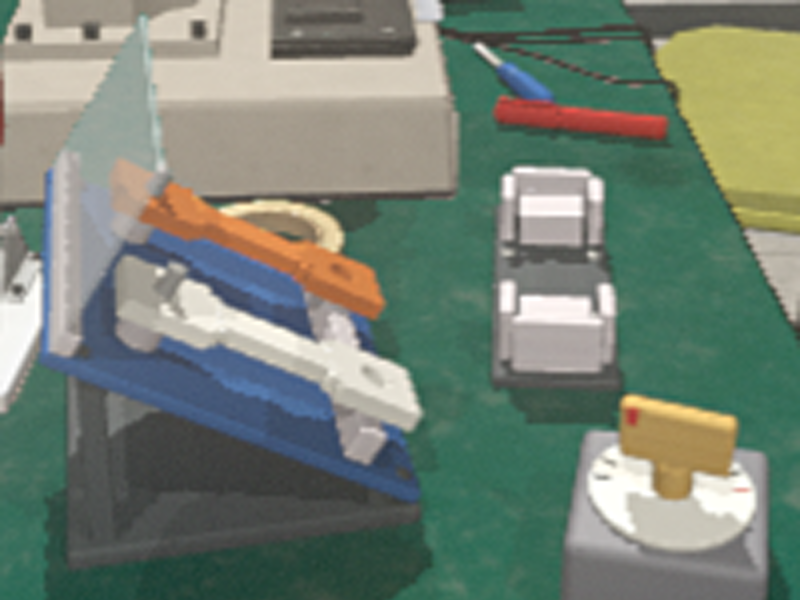

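View pics/z2.png

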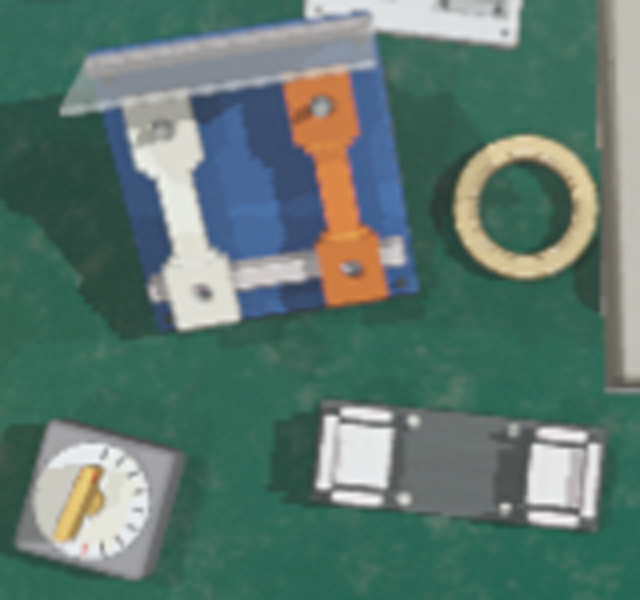

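The crops show the bar, its holes, the cradle cheeks and the key wing clearly enough to triangulate; the red end of the key points roughly +x.

```bash
cat > h.py <<'E'
import cv2,numpy as np
from bench import r
def cam(n,f=None):
    f=f or r.grab_frame(n); return f
def ray(f,p):
    u=cv2.undistortPoints(np.array([[p]],float),np.array(f["camera_matrix"]),np.array(f["dist_coeffs"]))[0,0]
    R=cv2.Rodrigues(np.array(f["rvec"],float))[0]; d=R.T@np.r_[u,1]; return -R.T@np.array(f["tvec"]).ravel(),d/np.linalg.norm(d)
def tri(f1,p1,f2,p2):
    a,d=ray(f1,p1);b,e=ray(f2,p2)
    s,t=np.linalg.lstsq(np.c_[d,-e],b-a,rcond=None)[0]
    P,Q=a+s*d,b+t*e; return (P+Q)/2,np.linalg.norm(P-Q)
def onz(f,p,z):
    a,d=ray(f,p); return a+d*(z-a[2])/d[2]
def proj(f,P):
    return cv2.projectPoints(np.array(P,float).reshape(-1,3),np.array(f["rvec"],float),np.array(f["tvec"],float),np.array(f["camera_matrix"]),np.array(f["dist_coeffs"]))[0][:,0]
E
python3 - <<'E'
from h import *
np.set_printoptions(precision=4,suppress=True)
s,t=cam("side"),cam("top")
S=lambda p:(145+(p[0]+.5)/4-.5,170+(p[1]+.5)/4-.5); T=lambda p:(135+(p[0]+.5)/4-.5,115+(p[1]+.5)/4-.5)
for n,a,b in [("lowhole",(342,271),(350,268)),("low+y",(374,300),(327,302)),("low-y",(384,268),(388,294)),
 ("whitehole",(373,375),(203,292)),("pegO",(160,183),(321,104)),("pegW",(176,274),(160,128)),
 ("waist",(240,225),(337,190)),
 ("keyred",(628,400),(95,467)),("keyend",(735,420),(62,540)),
 ("crA +y+x",(506,286),(345,408)),("crB +y-x",(609,290),(335,497)),("crC -y+x",(507,178),(590,433)),("crD -y-x",(600,178),(575,522)),
 ("plate +y+x",(496,385),(325,401)),("plate +y-x",(620,385),(314,502)),
 ("visor +y",(0,0),(62,112))]:
    print(n,*tri(s,S(a),t,T(b)))
for n,p in [("+x+y",(325,401)),("-x+y",(314,502)),("+x-y",(606,432)),("-x-y",(599,530))]: print("plate",n,onz(t,T(p),.008))
h=cv2.cvtColor(t["pixels"],cv2.COLOR_RGB2HSV);m=cv2.inRange(h,(5,150,100),(18,255,255));m[:, :190]=0;m[:,250:]=0
print("orange rect",cv2.minAreaRect(cv2.findNonZero(m)))
m=cv2.inRange(h,(8,80,80),(30,255,255));m[:, :138]=0;m[:,180:]=0;m[:215]=0;m[265:]=0
print("key rect",cv2.minAreaRect(cv2.findNonZero(m)))
E
```

```text
lowhole [0.5771 0.0949 0.0638] 0.00031979201069652337
low+y [0.5579 0.1111 0.0543] 0.0045729165788993735
low-y [0.5565 0.0713 0.0509] 0.00764361157659798
whitehole [0.5636 0.1919 0.0625] 0.0008202565693125434
pegO [0.6724 0.1064 0.1283] 0.0002399654728260334
pegW [0.6574 0.2051 0.1331] 0.002286819234138743
waist [0.6279 0.0998 0.0971] 0.00845601007807172
keyred [0.4502 0.2565 0.09  ] 0.0012996272108038794
keyend [0.4053 0.277  0.0922] 0.0003384204926026893
crA +y+x [0.4854 0.1003 0.0541] 0.00048632844569311984
crB +y-x [0.4277 0.1077 0.0541] 0.0016056384444879835
crC -y+x [ 0.4646 -0.0626  0.0349] 0.0003826341367119133
crD -y-x [ 0.4051 -0.0505  0.0398] 0.0014668239831147267
plate +y+x [0.4913 0.1187 0.0004] 0.0009661927094460597
plate +y-x [0.4219 0.1269 0.0034] 0.001505534701880417
visor +y [0.678  0.2331 0.2744] 0.07693040101489419
plate +x+y [0.4907 0.118  0.008 ]
plate -x+y [0.4214 0.1266 0.008 ]
plate +x-y [ 0.4649 -0.0761  0.008 ]
plate -x-y [ 0.3976 -0.0694  0.008 ]
orange rect ((218.57598876953125, 162.16799926757812), (56.88557815551758, 14.847493171691895), 79.69515228271484)
key rect ((155.56509399414062, 240.9437713623047), (8.230769157409668, 19.923078536987305), 22.61986541748047)
```

```bash
cat >> h.py <<'E'
from scipy.spatial.transform import Rotation as Rn
np.set_printoptions(precision=4,suppress=True)
psi=np.radians(8.3); th=np.radians(32)
xr=np.array([np.cos(psi),np.sin(psi),0]);yr=np.array([-np.sin(psi),np.cos(psi),0]);ez=np.array([0,0,1.])
U=np.cos(th)*xr+np.sin(th)*ez; N=-np.sin(th)*xr+np.cos(th)*ez
Rrack=np.c_[-U,yr,-N]
def Rdown(hd):  # tool y heading (deg)
    h=np.radians(hd);y=np.array([np.cos(h),np.sin(h),0]);return np.c_[np.cross(y,-ez),y,-ez]
def go(p,R):
    o=r.get_obs();C=Rn.from_rotvec(o["orientation"])
    d=C.inv().apply(np.array(p)-o["tcp_pos"])/.15; w=(C.inv()*Rn.from_matrix(R)).as_rotvec()
    print("shift",d.round(3),"turn",(w/np.pi).round(4),"mm",np.linalg.norm(d)*150//1,"deg",np.degrees(np.linalg.norm(w)).round(1))
def st():
    o=r.get_obs();print(o["clock"],o["tcp_pos"],o["orientation"],o["contact_force"],o["grip_width"],o["joints"])
E
python3 - <<'E'
from h import *
t=cam("top");T=lambda p:(135+(p[0]+.5)/4-.5,115+(p[1]+.5)/4-.5)
zp=.07+.0595*np.sin(th)+.042*np.cos(th); zh=.07-.058*np.sin(th)+.028*np.cos(th)
P=[onz(t,T(p),z) for p,z in [((321,104),zp),((160,128),zp),((350,268),zh),((203,292),zh)]]
for a,b in ((0,1),(2,3)): d=P[b]-P[a];print(np.linalg.norm(d),np.degrees(np.arctan2(-d[0],d[1])))
print("bar front mid",P[0]-.06*U-.014*N,P[2]+.0575*U, P[1]-.06*U-.014*N,P[3]+.0575*U)
d=P[0]-P[2];print("pegO-hole heading",np.degrees(np.arctan2(d[1],d[0])))
h=cv2.cvtColor(t["pixels"],cv2.COLOR_RGB2HSV);m=cv2.inRange(h,(5,150,100),(18,255,255))
for v in (152,156,160,164,168):
    c=np.where(m[v,190:250])[0]+190;print(v,c.min(),c.max(),onz(t,(c.mean(),v),.0937))
M=np.array([.6263,.1006,.0937])-.005*N
print("mid",M);tg=M+.10*N; print(tg);go(tg,Rrack)
go([.40,.40,.30],Rrack)
E
```

```text
0.09954609311828808 7.416169305270948
0.09783603371503884 8.13216327454759
bar front mid [0.6276 0.0993 0.0935] [0.6252 0.102  0.0935] [0.6148 0.198  0.0935] [0.6114 0.1989 0.0935]
pegO-hole heading 6.427276133792696
152 212 220 [0.6505 0.1072 0.0937]
156 214 221 [0.64   0.1035 0.0937]
160 216 221 [0.6296 0.1011 0.0937]
164 216 222 [0.6193 0.0999 0.0937]
168 217 223 [0.6089 0.0975 0.0937]
mid [0.6289 0.101  0.0895]
[0.5765 0.0933 0.1743]
shift [-3.197 -2.276  0.453] turn [-0.0528 -0.1726 -0.1833] mm 592.0 deg 46.3
shift [-1.253 -0.942 -0.387] turn [-0.0528 -0.1726 -0.1833] mm 242.0 deg 46.3
```

>>> send_rows(
  deltas=[
    [0.7,-1,-0.75,-0.31,-0.053,-0.17,-0.18],
    [0.7,-1,-0.75,-0.31,-0.053,-0.17,-0.18],
    [0.7,-1,-0.75,-0.31,-0.053,-0.17,-0.18],
    [0.7,-1,-0.75,-0.31,-0.053,-0.17,-0.18],
    [0.7,-1,-0.75,-0.31,-0.053,-0.17,-0.18],
    [0.7,-1,-0.75,-0.31,-0.053,-0.17,-0.18],
    [0.7,-1,-0.75,-0.31,-0.053,-0.17,-0.18],
    [0.7,-1,-0.75,-0.31,-0.053,-0.17,-0.18],
    [0.7,-1,-0.75,-0.31,-0.053,-0.17,-0.18],
  ],
)

```text
clock: 1.0
tcp_pos: [0.3779, 0.4425, 0.2889]
orientation: [-0.172, 2.586, 0.058]
contact_force: [-0.7, 0.4, -0.5]
grip_width: 0.0597
```

```bash
sed -i 's/radians(8.3)/radians(7.8)/' h.py; python3 - <<'E'
from h import *
st();M=np.array([.6264,.1006,.0937])-.005*N
go(M+.13*N,Rrack)
E
```

```text
1.0 [0.3779 0.4425 0.2889] [-0.1724  2.5863  0.0581] [-0.6872  0.4236 -0.4842] 0.059655086458223754 [-1.3009  0.1365  0.0779  2.0331  0.6716  0.8129  0.0463]
shift [-0.459 -2.486  0.96 ] turn [ 0.0016 -0.0025 -0.0014] mm 405.0 deg 0.6
```

>>> send_rows(
  deltas=[
    [0.7,-0.2,-1,0.2,0,0,0],
    [0.7,-0.2,-1,0.2,0,0,0],
    [0.7,-0.2,-1,0.2,0,0,0],
    [0.7,-0.2,-1,0.2,0,0,0],
    [0.7,-0.2,-1,0.2,0,0,0],
    [0.7,-0.2,-1,0.2,0,0,0],
  ],
)

```text
clock: 1.5
tcp_pos: [0.441, 0.2978, 0.2785]
orientation: [-0.165, 2.586, 0.057]
contact_force: [-0.5, 0.8, 0.1]
grip_width: 0.0599
```

>>> send_rows(
  deltas=[
    [0.7,-0.2,-1,0.4,0,0,0],
    [0.7,-0.2,-1,0.4,0,0,0],
    [0.7,-0.2,-1,0.4,0,0,0],
    [0.7,-0.2,-1,0.4,0,0,0],
    [0.7,-0.2,-1,0.4,0,0,0],
    [0.7,-0.2,-1,0.4,0,0,0],
  ],
)

```text
clock: 2.0
tcp_pos: [0.5175, 0.1578, 0.2418]
orientation: [-0.168, 2.586, 0.056]
contact_force: [0.8, 0.6, 0.2]
grip_width: 0.0599
```

```bash
python3 - <<'E'
from h import *
st();M=np.array([.6264,.1006,.0937])-.005*N
go(M+.10*N,Rrack)
E
```

```text
2.0 [0.5175 0.1578 0.2418] [-0.1675  2.5856  0.0562] [0.7643 0.5724 0.1906] 0.05988848046002719 [-0.9216  0.025   0.4056  2.2868  0.5451  0.3615  0.7147]
shift [-0.05  -0.478  0.556] turn [ 0.0009 -0.0022 -0.0024] mm 110.0 deg 0.6
```

>>> send_rows(
  deltas=[
    [0.7,-0.05,-0.48,0.2,0,0,0],
    [0.7,-0.05,-0.48,0.3,0,0,0],
    [0.7,-0.05,-0.48,0.55,0,0,0],
    [0.7,-0.05,-0.48,0.55,0,0,0],
    [0.7,-0.05,-0.48,0.55,0,0,0],
    [0.7,-0.05,-0.48,0.55,0,0,0],
  ],
)

```text
clock: 2.5
tcp_pos: [0.5761, 0.0982, 0.1747]
orientation: [-0.177, 2.584, 0.063]
contact_force: [0.2, -0.5, -1.1]
grip_width: 0.0597
```

```bash
python3 - <<'E'
from h import *
st();M=np.array([.6264,.1006,.0937])-.005*N
go(M-.005*N,Rrack)
b=cam("side")["pixels"][130:330,100:350,::-1];a=cam("top")["pixels"][85:285,135:335,::-1]
z=lambda i:cv2.resize(i,None,fx=2,fy=2,interpolation=cv2.INTER_CUBIC)
b=cv2.resize(b,(400,320));a=cv2.resize(a,(400,400))
c=np.zeros((400,800,3),np.uint8);c[:320,:400]=b;c[:,400:]=a
cv2.imwrite("pics/p3.png",c)
E
```

```text
2.5 [0.5761 0.0982 0.1747] [-0.1767  2.5844  0.0627] [ 0.1846 -0.4651 -1.0819] 0.059670104887013575 [-0.2199  0.2306 -0.1165  2.2421  0.7592  0.1698  0.6621]
shift [-0.002 -0.036  0.702] turn [ 0.0029 -0.002  -0.0007] mm 105.0 deg 0.6
```

View pics/p3.png

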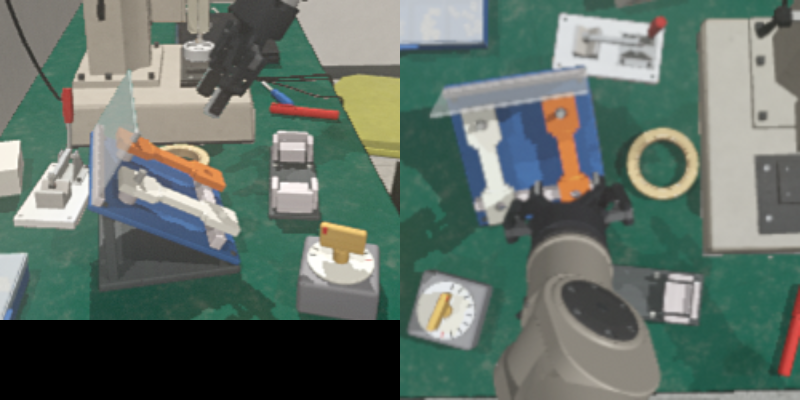

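The picture shows the gripper lined up over the orange bar's waist, under no part of the visor (orange waist about (567,150) right panel). Joint 6 sits at its lower limit (0.17), so I'll lean 7–8° less before advancing.

>>> send_rows(
  deltas=[
    [0.7,0,-0.02,0,0,0.02,0],
    [0.7,0,-0.03,0.0,0,0.042,0],
    [0.7,0,-0.03,0.15,0,0.042,0],
    [0.7,0,-0.03,0.3,0,0.042,0],
    [0.7,0,-0.03,0.3,0,0.042,0],
  ],
)

```text
clock: 3.02
tcp_pos: [0.5996, 0.0953, 0.1346]
orientation: [-0.184, 2.719, 0.049]
contact_force: [0.0, -1.3, 0.1]
grip_width: 0.0601
```

```bash
cat >> h.py <<'E'
def Rlean(deg):
    a=np.radians(deg);return np.c_[-(np.cos(a)*xr+np.sin(a)*ez),yr,np.sin(a)*xr-np.cos(a)*ez]
E
python3 - <<'E'
from h import *
st();M=np.array([.6264,.1006,.0937])-.005*N
go(M-.004*N,Rlean(24.5))
E
```

```text
3.0167 [0.5996 0.0953 0.1346] [-0.1843  2.7189  0.0488] [ 0.0316 -1.3113  0.1056] 0.06008004824617946 [-0.0486  0.3632 -0.2854  2.1166  0.5576  0.3018  0.9073]
shift [-0.064  0.008  0.383] turn [ 0.0021 -0.0032 -0.0007] mm 58.0 deg 0.7
```

>>> send_rows(
  deltas=[
    [0.7,-0.02,0.01,0.1,0,0,0],
    [0.7,-0.04,0.01,0.2,0,0,0],
    [0.7,-0.055,0.01,0.3,0,0,0],
    [0.7,-0.065,0.01,0.38,0,0,0],
    [0.7,-0.065,0.01,0.38,0,0,0],
    [0.7,-0.065,0.01,0.38,0,0,0],
  ],
)

```text
clock: 3.52
tcp_pos: [0.6301, 0.1012, 0.0886]
orientation: [-0.186, 2.717, 0.048]
contact_force: [-0.1, 0.2, 0.2]
grip_width: 0.06
```

```bash
python3 - <<'E'
from h import *
st();M=np.array([.6264,.1006,.0937])-.005*N
go(M-.004*N,Rlean(24.5))
b=cam("side")["pixels"][150:300,120:320,::-1];a=cam("top")["pixels"][100:250,150:300,::-1]
cv2.imwrite("pics/p4.png",np.hstack([cv2.resize(b,(450,400)),cv2.resize(a,(350,400))]))
E
```

```text
3.5167 [0.6301 0.1012 0.0886] [-0.1857  2.7171  0.0475] [-0.0672  0.2031  0.1662] 0.05997251209448898 [-0.1344  0.4738 -0.1835  2.0774  0.6567  0.2243  0.8112]
shift [ 0.001 -0.001  0.018] turn [ 0.0018 -0.0027 -0.0003] mm 2.0 deg 0.6
```

View pics/p4.png

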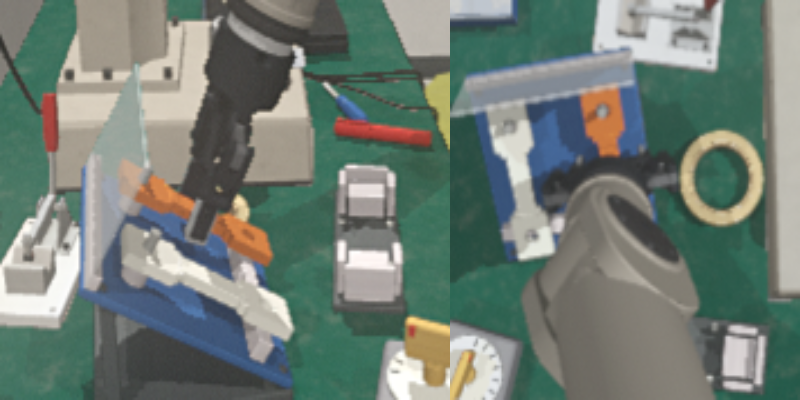

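The near finger (200,225 left panel) straddles the waist on its +y side, just past the bar's thickness. Closing.

>>> send_rows(
  deltas=[
    [0.0,0,0,0,0,0,0],
    [0.0,0,0,0,0,0,0],
    [0.0,0,0,0,0,0,0],
    [0.0,0,0,0,0,0,0],
    [0.0,0,0,0,0,0,0],
    [0.0,0,0,0,0,0,0],
    [0.0,0,0,0,0,0,0],
    [0.0,0,0,0,0,0,0],
    [0.0,0,0,0,0,0,0],
    [0.0,0,0,0,0,0,0],
  ],
  squeeze=50,
)

```text
clock: 4.45
tcp_pos: [0.6306, 0.0998, 0.0893]
orientation: [-0.183, 2.716, 0.048]
contact_force: [-3.5, -0.2, 6.3]
grip_width: 0.0187
```

```bash
python3 - <<'E'
from h import *
st();o=r.get_obs();p=o["tcp_pos"]
for d in (.006,.03,.06,.12): go(p+d*N+.002*U,Rlean(24.5))
E
```

```text
4.45 [0.6306 0.0998 0.0893] [-0.1834  2.7156  0.0479] [-3.45   -0.2236  6.3043] 0.018714926023355703 [-0.1301  0.4729 -0.1855  2.0776  0.659   0.2236  0.8101]
shift [-0.008  0.    -0.041] turn [ 0.0018 -0.0022 -0.0008] mm 6.0 deg 0.5
shift [ 0.014  0.001 -0.2  ] turn [ 0.0018 -0.0022 -0.0008] mm 30.0 deg 0.5
shift [ 0.042  0.002 -0.398] turn [ 0.0018 -0.0022 -0.0008] mm 60.0 deg 0.5
shift [ 0.097  0.004 -0.794] turn [ 0.0018 -0.0022 -0.0008] mm 120.0 deg 0.5
```

>>> send_rows(
  deltas=[
    [0,-0.008,0,-0.02,0,0,0],
    [0,-0.008,0,-0.06,0,0,0],
    [0,0.0,0,-0.12,0,0,0],
    [0,0.014,0,-0.2,0,0,0],
    [0,0.03,0,-0.3,0,0,0],
    [0,0.042,0,-0.4,0,0,0],
    [0,0.06,0,-0.52,0,0,0],
    [0,0.08,0,-0.66,0,0,0],
    [0,0.097,0,-0.79,0,0,0],
    [0,0.097,0,-0.79,0,0,0],
  ],
)

```text
clock: 5.28
tcp_pos: [0.5691, 0.0906, 0.1946]
orientation: [-0.182, 2.712, 0.047]
contact_force: [0.3, -0.7, 0.3]
grip_width: 0.0189
```

```bash
python3 - <<'E'
from h import *
st()
b=cam("side")["pixels"][110:310,120:340,::-1];a=cam("top")["pixels"][80:280,130:310,::-1]
cv2.imwrite("pics/p5.png",np.hstack([cv2.resize(b,(440,400)),cv2.resize(a,(360,400))]))
E
```

```text
5.2833 [0.5691 0.0906 0.1946] [-0.1822  2.7123  0.0471] [ 0.2877 -0.7275  0.3018] 0.018934253718985418 [ 0.0786  0.2314 -0.426   2.1338  0.4259  0.4073  1.0283]
```

View pics/p5.png

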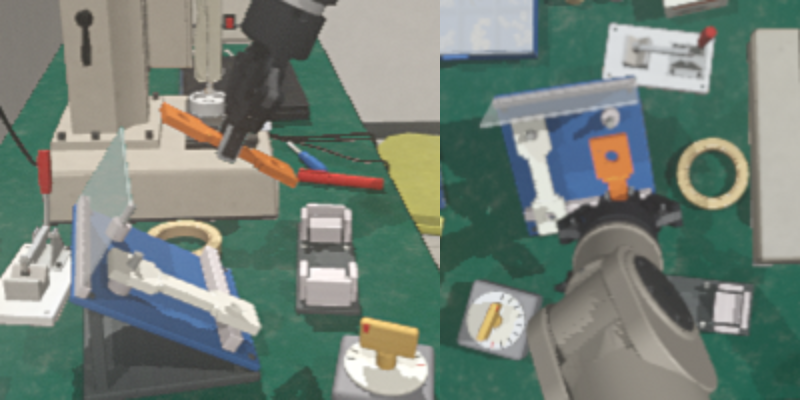

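The bar is off its peg and held (orange at (230,150) left panel); white still hangs. Now I'll carry it to above the cradle.

```bash
cat >> h.py <<'E'
Rg=Rn.from_rotvec([-0.1834,2.7156,.0479]).as_matrix();pg=np.array([.6306,.0998,.0893])
M=np.array([.6264,.1006,.0937])-.005*N
RB=Rg.T@np.c_[U,yr,N]; PB=Rg.T@(M-pg)   # bar in tool
CR=np.array([.4437,.0248]);ch=82.8
def barto(mid,hd,f=1):  # bar mid, tool y heading -> tool pose
    h=np.radians(hd);y=np.array([np.cos(h),np.sin(h),0]);Rb=np.c_[np.cross(y,ez),y,ez]
    R=Rb@RB.T;return np.array(mid)-R@PB,R
E
python3 - <<'E'
from h import *
print(PB,Rn.from_matrix(RB).as_rotvec(degrees=True))
p,R=barto([.4437,.0248,.15],ch-90);print(p);go(p,R)
p,R=barto([.47,.05,.19],ch-90);print(p);go(p,R)
E
```

```text
[ 0.0012  0.0014 -0.0007] [  0.2462 172.109    0.4701]
[0.4422 0.0239 0.1491]
shift [ 0.938 -0.326 -0.109] turn [0.0836 0.1215 0.5833] mm 149.0 deg 108.3
[0.4685 0.0491 0.1891]
shift [ 0.65  -0.182 -0.271] turn [0.0836 0.1215 0.5833] mm 109.0 deg 108.3
```

>>> send_rows(
  deltas=[
    [0,0.2,-0.05,-0.1,0,0.02,0.02],
    [0,0.45,-0.1,-0.2,0.084,0.1215,0.583],
    [0,0.65,-0.18,-0.27,0.084,0.1215,0.583],
    [0,0.65,-0.18,-0.27,0.084,0.1215,0.583],
    [0,0.65,-0.18,-0.27,0.084,0.1215,0.583],
    [0,0.65,-0.18,-0.27,0.084,0.1215,0.583],
    [0,0.65,-0.18,-0.27,0.084,0.1215,0.583],
    [0,0.65,-0.18,-0.27,0.084,0.1215,0.583],
    [0,0.65,-0.18,-0.27,0.084,0.1215,0.583],
    [0,0.65,-0.18,-0.27,0.084,0.1215,0.583],
    [0,0.65,-0.18,-0.27,0.084,0.1215,0.583],
    [0,0.65,-0.18,-0.27,0.084,0.1215,0.583],
    [0,0.65,-0.18,-0.27,0.084,0.1215,0.583],
    [0,0.65,-0.18,-0.27,0.084,0.1215,0.583],
    [0,0.65,-0.18,-0.27,0.084,0.1215,0.583],
    [0,0.65,-0.18,-0.27,0.084,0.1215,0.583],
    [0,0.65,-0.18,-0.27,0.084,0.1215,0.583],
    [0,0.65,-0.18,-0.27,0.084,0.1215,0.583],
  ],
)

```text
clock: 6.88
tcp_pos: [0.4685, 0.0495, 0.1871]
orientation: [-2.287, -2.017, -0.157]
contact_force: [0.4, -0.2, 0.1]
grip_width: 0.0188
```

```bash
python3 - <<'E'
from h import *
st();p,R=barto([.4437,.0248,.10],ch-90);go(p,R)
E
```

```text
6.8833 [0.4685 0.0495 0.1871] [-2.2869 -2.0168 -0.1571] [ 0.3965 -0.1802  0.1026] 0.018842381933298565 [ 0.0854  0.216  -0.2659  2.0911 -0.1012  0.8027 -0.2298]
shift [-0.269 -0.153  0.555] turn [-0.0013  0.0007  0.0009] mm 95.0 deg 0.3
```

>>> send_rows(
  deltas=[
    [0,-0.14,-0.08,0.2,0,0,0],
    [0,-0.27,-0.155,0.35,0,0,0],
    [0,-0.27,-0.155,0.5,0,0,0],
    [0,-0.27,-0.155,0.55,0,0,0],
    [0,-0.27,-0.155,0.55,0,0,0],
    [0,-0.27,-0.155,0.55,0,0,0],
  ],
)

```text
clock: 7.38
tcp_pos: [0.4428, 0.0247, 0.101]
orientation: [-2.286, -2.017, -0.16]
contact_force: [1.6, -0.1, -0.0]
grip_width: 0.019
```

```bash
python3 - <<'E'
from h import *
st();p,R=barto([.4437,.0248,.035],ch-90);go(p,R)
s,t=cam("side"),cam("top")
cv2.imwrite("pics/p6s.png",s["pixels"][:,:,::-1]);cv2.imwrite("pics/p6t.png",t["pixels"][:,:,::-1])
b=s["pixels"][170:290,220:340,::-1];a=t["pixels"][190:290,195:295,::-1]
cv2.imwrite("pics/p6.png",np.hstack([cv2.resize(x,(400,400),interpolation=cv2.INTER_CUBIC) for x in (b,a)]))
E
```

```text
7.3833 [0.4428 0.0247 0.101 ] [-2.2864 -2.0173 -0.1597] [ 1.5505 -0.0655 -0.0443] 0.019002445580958545 [ 0.1184  0.3204 -0.2543  2.2157 -0.0961  0.5808 -0.1675]
shift [-0.067 -0.005  0.441] turn [-0.0009  0.0003  0.0011] mm 66.0 deg 0.3
```

View pics/p6.png

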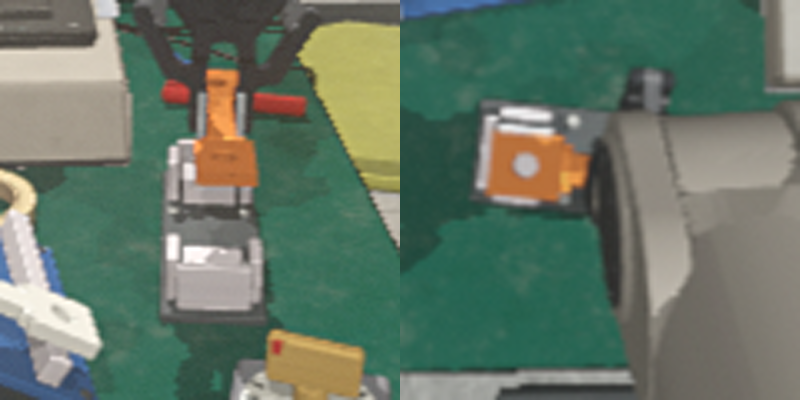

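```bash
python3 - <<'E'
from h import *
s,t=cam("side"),cam("top")
S=lambda p:(220+(p[0]+.5)*.3-.5,170+(p[1]+.5)*.3-.5);T=lambda p:(195+(p[0]-399.5)*.25-.5,190+(p[1]+.5)*.25-.5)
print("hole",*tri(s,S((225,157)),t,T((525,165))))
h=np.radians(ch);o=r.get_obs();C=Rn.from_rotvec(o["orientation"]).as_matrix()
mid=o["tcp_pos"]+C@PB;Rb=C@RB;print("mid",mid,"barx",Rb[:,0],"barz",Rb[:,2])
top=lambda m,Rb:[m+Rb@np.array(v) for v in ([-.0575,0,.005],[-.08,.02,.005],[-.08,-.02,.005],[-.08,.02,-.005],[-.08,-.02,-.005],[-.035,.02,.005],[.08,.02,.005])]
P=top(mid,Rb);print("exp hole",P[0])
a=(proj(s,P)-[220,170])/.3;b=(proj(t,P)-[195,190])/.25+[400,0]
print("predicted in crop side",a.round(0).tolist(),"top",b.round(0).tolist())
E
```

```text
hole [0.4493 0.0841 0.1064] 0.0003689946865060541
mid [0.4449 0.0253 0.1026] barx [-0.123  -0.9924  0.0008] barz [0.0002 0.0008 1.    ]
exp hole [0.4519 0.0823 0.1076]
predicted in crop side [[220.0, 153.0], [190.0, 169.0], [252.0, 171.0], [190.0, 182.0], [251.0, 184.0], [190.0, 137.0], [188.0, 67.0]] top [[526.0, 159.0], [494.0, 123.0], [487.0, 187.0], [495.0, 123.0], [488.0, 187.0], [566.0, 130.0], [749.0, 149.0]]
```

```bash
python3 - <<'E'
from h import *
o=r.get_obs();R=barto([0,0,0],ch-90)[1]
for dz in (-.045,-.058,-.064,-.068): go(o["tcp_pos"]+[.0015,-.002,dz],R)
E
```

```text
shift [-0.053  0.01   0.296] turn [-0.0001  0.0002  0.0007] mm 45.0 deg 0.1
shift [-0.065  0.01   0.381] turn [-0.0001  0.0002  0.0007] mm 58.0 deg 0.1
shift [-0.07   0.009  0.421] turn [-0.0001  0.0002  0.0007] mm 64.0 deg 0.1
shift [-0.074  0.009  0.448] turn [-0.0001  0.0002  0.0007] mm 68.0 deg 0.1
```

>>> send_rows(
  deltas=[
    [0,-0.025,0.01,0.1,0,0,0],
    [0,-0.04,0.01,0.2,0,0,0],
    [0,-0.053,0.01,0.295,0,0,0],
    [0,-0.06,0.01,0.34,0,0,0],
    [0,-0.065,0.01,0.38,0,0,0],
    [0,-0.065,0.01,0.38,0,0,0],
    [0,-0.065,0.01,0.38,0,0,0],
  ],
)

```text
clock: 8.17
tcp_pos: [0.4439, 0.022, 0.0431]
orientation: [-2.289, -2.015, -0.16]
contact_force: [-0.6, -0.6, -0.4]
grip_width: 0.0188
```

```bash
python3 - <<'E'
from h import *
st()
s,t=cam("side"),cam("top")
b=s["pixels"][170:290,220:340,::-1];a=t["pixels"][190:290,195:295,::-1]
cv2.imwrite("pics/p7.png",np.hstack([cv2.resize(x,(400,400),interpolation=cv2.INTER_CUBIC) for x in (b,a)]))
E
```

```text
8.1667 [0.4439 0.022  0.0431] [-2.2886 -2.0151 -0.1595] [-0.6181 -0.6299 -0.4175] 0.018761507092100022 [ 0.1076  0.4372 -0.2398  2.2424 -0.074   0.4392 -0.1691]
```

View pics/p7.png

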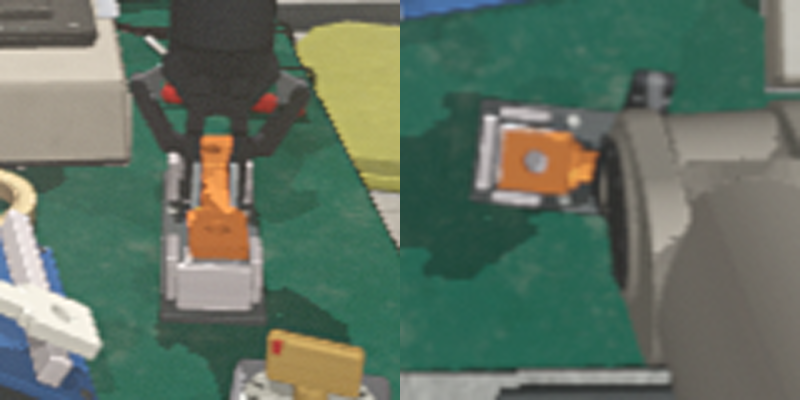

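The orange head sits centrally between the cheeks in both views (hole at (537,160) right panel, side (215,228)), just above the saddle. Lowering the rest.

>>> send_rows(
  deltas=[
    [0,-0.002,0,0.015,0,0,0],
    [0,-0.004,0,0.03,0,0,0],
    [0,-0.005,0,0.04,0,0,0],
    [0,-0.006,0,0.045,0,0,0],
    [0,-0.006,0,0.045,0,0,0],
    [0,-0.006,0,0.045,0,0,0],
  ],
)

```text
clock: 8.77
tcp_pos: [0.4435, 0.0219, 0.0359]
orientation: [-2.289, -2.015, -0.159]
contact_force: [0.3, -0.9, -0.1]
grip_width: 0.0187
```

```bash
python3 - <<'E'
from h import *
st(); o=r.get_obs();print(o["moment"]);C=Rn.from_rotvec(o["orientation"]).as_matrix();print("mid",o["tcp_pos"]+C@PB)
s,t=cam("side"),cam("top")
b=s["pixels"][170:290,220:340,::-1];a=t["pixels"][190:290,195:295,::-1]
cv2.imwrite("pics/p8.png",np.hstack([cv2.resize(x,(400,400),interpolation=cv2.INTER_CUBIC) for x in (b,a)]))
h=[cv2.cvtColor(x["pixels"],cv2.COLOR_RGB2HSV) for x in (s,t)]
for x in h:
    m=cv2.inRange(x,(5,150,80),(18,255,255));m[:180]=0;m[290:]=0;m[:,:200]=0;m[:,300:]=0;print(cv2.boundingRect(m))
E
```

```text
8.7667 [0.4435 0.0219 0.0359] [-2.2886 -2.0147 -0.1588] [ 0.2853 -0.9319 -0.0548] 0.018703113475570278 [ 0.1055  0.4521 -0.2376  2.2454 -0.0713  0.4221 -0.1699]
[-0.1997 -0.06    0.0306]
mid [0.445  0.0229 0.0368]
(277, 213, 17, 36)
(221, 223, 23, 15)
```

>>> send_rows(
  deltas=[
    [0,-0.001,0,0.008,0,0,0],
    [0,-0.002,0,0.014,0,0,0],
    [0,-0.002,0,0.018,0,0,0],
    [0,-0.002,0,0.018,0,0,0],
  ],
)

```text
clock: 9.2
tcp_pos: [0.4436, 0.0219, 0.0332]
orientation: [-2.289, -2.015, -0.159]
contact_force: [-0.7, -0.1, -0.3]
grip_width: 0.019
```

```bash
python3 - <<'E'
from h import *
st(); o=r.get_obs();print(o["moment"]);C=Rn.from_rotvec(o["orientation"]).as_matrix();print("mid",o["tcp_pos"]+C@PB)
s,t=cam("side"),cam("top")
b=s["pixels"][170:290,220:340,::-1];a=t["pixels"][190:290,195:295,::-1]
cv2.imwrite("pics/p8.png",np.hstack([cv2.resize(x,(400,400),interpolation=cv2.INTER_CUBIC) for x in (b,a)]))
E
```

```text
9.2 [0.4436 0.0219 0.0332] [-2.2887 -2.0147 -0.1589] [-0.6693 -0.0742 -0.3327] 0.018984562333249168 [ 0.1044  0.4579 -0.2367  2.2462 -0.0703  0.4153 -0.1702]
[-0.2119  0.0168 -0.0183]
mid [0.4451 0.0229 0.0341]
```

View pics/p8.png

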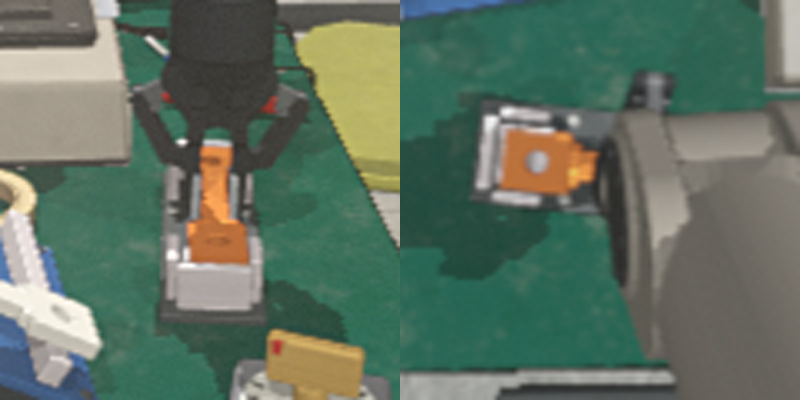

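>>> send_rows(
  deltas=[
    [0,-0.001,0,0.007,0,0,0],
    [0,-0.001,0,0.007,0,0,0],
    [0,-0.002,0,0.014,0,0,0],
    [0,-0.002,0,0.014,0,0,0],
  ],
)

```text
clock: 9.63
tcp_pos: [0.4436, 0.0221, 0.0329]
orientation: [-2.288, -2.016, -0.159]
contact_force: [-7.6, -2.7, 30.9]
grip_width: 0.0191
```

```bash
python3 - <<'E'
from h import *
st(); o=r.get_obs();print(o["moment"])
s,t=cam("side"),cam("top")
S=lambda p:(220+(p[0]+.5)*.3-.5,170+(p[1]+.5)*.3-.5);T=lambda p:(195+(p[0]-399.5)*.25-.5,190+(p[1]+.5)*.25-.5)
print("hole before",*tri(s,S((217,240)),t,T((537,161))))
E
```

```text
9.6333 [0.4436 0.0221 0.0329] [-2.2877 -2.0161 -0.1589] [-7.6172 -2.6518 30.9187] 0.01911435516142747 [ 0.104   0.4586 -0.2367  2.2462 -0.0697  0.4145 -0.1699]
[0.3263 1.8083 0.5201]
hole before [0.4502 0.0807 0.0391] 0.0015333810265470626
```

Contact at 31 N: seated (hole triangulates to z ≈ 0.039, 1 mm from the expected place). Relieve the force and let go.

>>> send_rows(
  deltas=[
    [0,0.001,0,-0.007,0,0,0],
    [0,0.0015,0,-0.012,0,0,0],
    [0,0.0015,0,-0.012,0,0,0],
    [0.2,0.0015,0,-0.012,0,0,0],
    [0.4,0.0015,0,-0.012,0,0,0],
    [0.5,0.0015,0,-0.012,0,0,0],
    [0.5,0.0015,0,-0.012,0,0,0],
    [0.5,0.0015,0,-0.012,0,0,0],
    [0.5,0.0015,0,-0.012,0,0,0],
    [0.5,0.0015,0,-0.012,0,0,0],
    [0.5,0.0015,0,-0.012,0,0,0],
    [0.5,0.0015,0,-0.012,0,0,0],
  ],
)

```text
clock: 10.73
tcp_pos: [0.4435, 0.0219, 0.0329]
orientation: [-2.289, -2.015, -0.159]
contact_force: [0.3, -0.3, 0.0]
grip_width: 0.0428
```

>>> send_rows(
  deltas=[
    [0.5,0.0,0,-0.15,0,0,0],
    [0.5,0.0,0,-0.4,0,0,0],
    [0.5,0.0,0,-0.65,0,0,0],
    [0.5,0.0,0,-0.9,0,0,0],
    [0.5,0.0,0,-0.95,0,0,0],
    [0.5,0,0,-0.95,0,0,0],
  ],
)

```text
clock: 11.23
tcp_pos: [0.4427, 0.0023, 0.1769]
orientation: [-2.293, -2.017, -0.166]
contact_force: [0.6, 0.3, -1.1]
grip_width: 0.0429
```

```bash
python3 - <<'E'
from h import *
st()
K=np.array([.4278,.2668]);hd=65.5
go([*K,.19],Rdown(hd)); go([*K,.09],Rdown(hd))
s,t=cam("side"),cam("top")
b=s["pixels"][170:330,220:380,::-1];a=t["pixels"][190:290,130:230,::-1]
cv2.imwrite("pics/p9.png",np.hstack([cv2.resize(x,(400,400),interpolation=cv2.INTER_CUBIC) for x in (b,a)]))
E
```

```text
11.2333 [0.4427 0.0023 0.1769] [-2.2926 -2.0169 -0.166 ] [ 0.6043  0.2911 -1.1493] 0.04285870819251718 [ 0.1824  0.1884 -0.2583  2.1563 -0.1213  0.7708 -0.1127]
shift [ 1.732 -0.324  0.147] turn [ 0.0301 -0.0357 -0.4039] mm 265.0 deg 73.2
shift [ 1.642 -0.33   0.807] turn [ 0.0301 -0.0357 -0.4039] mm 278.0 deg 73.2
```

View pics/p9.png

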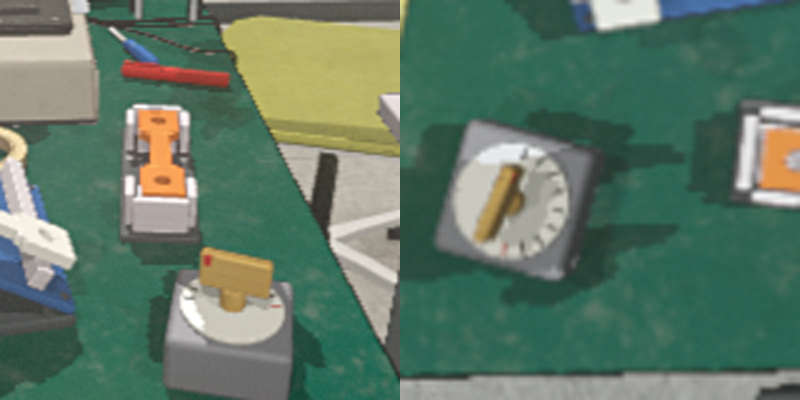

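The bar lies seated in the cradle (161,150 left panel); white and bystanders unmoved. I'll check the key axis against the box and dial centre.

```bash
python3 - <<'E'
from h import *
t=cam("top");T=lambda p:(130+(p[0]-399.5)*.25-.5,190+(p[1]+.5)*.25-.5)
P=np.array([onz(t,T(p),.046) for p in ((470,118),(600,150),(565,282),(438,247))]);print(P.mean(0),np.linalg.norm(np.diff(P,axis=0),axis=1))
print("dial",onz(t,T((510,200)),.05))
a,b=onz(t,T((515,168)),.095),onz(t,T((484,237)),.095);print("wing",a,b,(a+b)/2,np.degrees(np.arctan2(*(a-b)[1::-1])),np.linalg.norm(a-b))
h=cv2.cvtColor(t["pixels"],cv2.COLOR_RGB2HSV);m=cv2.inRange(h,(10,90,80),(28,255,255));m[:225]=0;m[256:]=0;m[:,:140]=0;m[:,168:]=0
y,x=np.where(m);print(len(x),cv2.minAreaRect(cv2.findNonZero(m)))
E
```

```text
[0.4283 0.2658 0.046 ] [0.0896 0.0898 0.0877]
dial [0.4281 0.2701 0.05  ]
wing [0.4504 0.2551 0.095 ] [0.4075 0.275  0.095 ] [0.429 0.265 0.095] -24.83211863912049 0.04719772612031646
106 ((155.38461303710938, 241.076904296875), (7.6923089027404785, 19.538463592529297), 22.61986541748047)
```

>>> send_rows(
  deltas=[
    [0.5,0.25,-0.05,0,0.03,-0.036,-0.4],
    [0.5,0.5,-0.1,0.03,0.03,-0.036,-0.4],
    [0.5,0.75,-0.2,0.05,0.03,-0.036,-0.4],
    [0.5,1,-0.3,0.05,0.03,-0.036,-0.4],
    [0.5,1,-0.32,0.05,0.03,-0.036,-0.4],
    [0.5,1,-0.32,0.05,0.03,-0.036,-0.4],
    [0.5,1,-0.32,0.05,0.03,-0.036,-0.4],
    [0.5,1,-0.32,0.05,0.03,-0.036,-0.4],
    [0.5,1,-0.32,0.05,0.03,-0.036,-0.4],
    [0.5,1,-0.32,0.05,0.03,-0.036,-0.4],
    [0.5,1,-0.32,0.05,0.03,-0.036,-0.4],
    [0.5,1,-0.32,0.05,0.03,-0.036,-0.4],
    [0.5,1,-0.32,0.05,0.03,-0.036,-0.4],
  ],
)

```text
clock: 12.47
tcp_pos: [0.4115, 0.1571, 0.186]
orientation: [-0.687, -3.057, 0.003]
contact_force: [-0.3, 1.1, 0.4]
grip_width: 0.0424
```

```bash
python3 - <<'E'
from h import *
st();go([.4283,.2663,.17],Rdown(65.3))
E
```

```text
12.4667 [0.4115 0.1571 0.186 ] [-0.6866 -3.0568  0.0032] [-0.3491  1.1178  0.3681] 0.042441059567531414 [-0.0231  0.2089 -0.533   2.1158  0.1338  0.8573  0.4936]
shift [0.209 0.706 0.105] turn [-0.0012 -0.0025 -0.0034] mm 111.0 deg 0.8
```

>>> send_rows(
  deltas=[
    [0.5,0.07,0.25,0,0,0,0],
    [0.5,0.14,0.5,0,0,0,0],
    [0.5,0.21,0.705,0.1,0,-0.0025,-0.0034],
    [0.5,0.21,0.705,0.1,0,-0.0025,-0.0034],
    [0.5,0.21,0.705,0.1,0,-0.0025,-0.0034],
    [0.5,0.21,0.705,0.1,0,-0.0025,-0.0034],
  ],
)

```text
clock: 12.97
tcp_pos: [0.4281, 0.2657, 0.1712]
orientation: [-0.67, -3.069, 0.007]
contact_force: [-0.2, -0.4, -0.5]
grip_width: 0.0422
```

```bash
python3 - <<'E'
from h import *
st();go([.4283,.2663,.081],Rdown(65.3))
E
```

```text
12.9667 [0.4281 0.2657 0.1712] [-0.6698 -3.0693  0.0071] [-0.2262 -0.3929 -0.4794] 0.04220469950124243 [-0.2165  0.3376 -0.5538  1.9973  0.2331  0.8715  0.2441]
shift [0.001 0.007 0.601] turn [-0.0014  0.0003  0.0004] mm 90.0 deg 0.3
```

>>> send_rows(
  deltas=[
    [0.5,0,0.005,0.15,0,0,0],
    [0.5,0,0.005,0.3,0,0,0],
    [0.5,0,0.005,0.42,0,0,0],
    [0.5,0,0.005,0.52,0,0,0],
    [0.5,0,0.005,0.6,0,0,0],
    [0.5,0,0.005,0.6,0,0,0],
    [0.5,0,0.005,0.6,0,0,0],
    [0,0,0.005,0.6,0,0,0],
    [0,0,0.005,0.6,0,0,0],
    [0,0,0.005,0.6,0,0,0],
    [0,0,0.005,0.6,0,0,0],
    [0,0,0.005,0.6,0,0,0],
    [0,0,0.005,0.6,0,0,0],
    [0,0,0.005,0.6,0,0,0],
    [0,0,0.005,0.6,0,0,0],
  ],
  squeeze=60,
)

```text
clock: 14.22
tcp_pos: [0.4304, 0.269, 0.0833]
orientation: [0.665, 3.066, 0.003]
contact_force: [3.2, 3.6, -0.5]
grip_width: 0.009
```

```bash
python3 - <<'E'
from h import *
st();print(r.get_obs()["moment"]);p=r.get_obs()["tcp_pos"];go([p[0],p[1],p[2]],Rdown(65.3-80))
E
```

```text
14.2167 [0.4304 0.269  0.0833] [0.6653 3.066  0.0027] [ 3.1814  3.6167 -0.4747] 0.008998171579189425 [-0.2793  0.471  -0.4952  2.0578  0.3499  0.6891  0.1419]
[ 0.7603 -0.4667  0.0383]
shift [0. 0. 0.] turn [0.0015 0.0004 0.4456] mm 0.0 deg 80.2
```

>>> send_rows(
  deltas=[
    [0,0,0.012,0,0,0,0.02],
    [0,0,0.02,0,0,0,0.05],
    [0,0,0.02,0,0,0,0.08],
    [0,0,0.02,0,0,0,0.11],
    [0,0,0.02,0,0,0,0.14],
    [0,0,0.02,0,0,0,0.17],
    [0,0,0.02,0,0,0,0.2],
    [0,0,0.02,0,0,0,0.23],
    [0,0,0.02,0,0,0,0.26],
    [0,0,0.02,0,0,0,0.29],
    [0,0,0.02,0,0,0,0.32],
    [0,0,0.02,0,0,0,0.35],
    [0,0,0.02,0,0,0,0.38],
    [0,0,0.02,0,0,0,0.41],
    [0,0,0.02,0,0,0,0.445],
    [0,0,0.02,0,0,0,0.445],
  ],
)

```text
clock: 15.55
tcp_pos: [0.428, 0.2682, 0.0832]
orientation: [2.489, 1.911, -0.009]
contact_force: [-8.1, -6.3, 19.5]
grip_width: 0.0085
```

```bash
python3 - <<'E'
from h import *
st();print(r.get_obs()["moment"]);p=r.get_obs()["tcp_pos"];go(p,Rdown(65.3-172));go(p,Rdown(65.3-80))
E
```

```text
15.55 [0.428  0.2682 0.0832] [ 2.4888  1.9114 -0.0094] [-8.0626 -6.2921 19.5399] 0.008493240312246712 [-0.5612  0.4307 -0.1514  2.075   0.1097  0.6492 -1.0478]
[-1.1918  2.0238 -0.072 ]
shift [0. 0. 0.] turn [0.0015 0.0019 0.5097] mm 0.0 deg 91.8
shift [0. 0. 0.] turn [-0.0003  0.0022 -0.0014] mm 0.0 deg 0.5
```

>>> send_rows(
  deltas=[
    [0,-0.009,-0.008,-0.013,0,0,0],
    [0,-0.009,-0.008,-0.013,0,0,0.03],
    [0,-0.009,-0.008,-0.013,0,0,0.06],
    [0,-0.009,-0.008,-0.013,0,0,0.09],
    [0,-0.009,-0.008,-0.013,0,0,0.12],
    [0,-0.009,-0.008,-0.013,0,0,0.15],
    [0,-0.009,-0.008,-0.013,0,0,0.18],
    [0,-0.009,-0.008,-0.013,0,0,0.21],
    [0,-0.009,-0.008,-0.013,0,0,0.24],
    [0,-0.009,-0.008,-0.013,0,0,0.27],
    [0,-0.009,-0.008,-0.013,0,0,0.3],
    [0,-0.009,-0.008,-0.013,0,0,0.33],
    [0,-0.009,-0.008,-0.013,0,0,0.36],
    [0,-0.009,-0.008,-0.013,0,0,0.39],
    [0,-0.009,-0.008,-0.013,0,0,0.42],
    [0,-0.009,-0.008,-0.013,0,0,0.45],
    [0,-0.009,-0.008,-0.013,0,0,0.48],
    [0,-0.009,-0.008,-0.013,0,0,0.5],
    [0,-0.009,-0.008,-0.013,0,0,0.5],
  ],
)

```text
clock: 17.13
tcp_pos: [0.4265, 0.2704, 0.0835]
orientation: [3.114, -0.39, -0.001]
contact_force: [-4.0, 5.1, -6.3]
grip_width: 0.0087
```

```bash
python3 - <<'E'
from h import *
st();print(r.get_obs()["moment"]);p=r.get_obs()["tcp_pos"];go(p,Rdown(65.3-172))
E
```

```text
17.1333 [0.4265 0.2704 0.0835] [ 3.114  -0.3904 -0.0013] [-3.9538  5.0664 -6.341 ] 0.008707169352148148 [-0.8862  0.4332  0.2418  2.0989 -0.1685  0.6303 -2.3494]
[1.0717 0.6913 1.8681]
shift [0. 0. 0.] turn [0.0011 0.0001 0.0134] mm 0.0 deg 2.4
```

Moment about z jumped to 1.9 N·m at about 170°, so the key is on its stop. Let go and rise.

>>> send_rows(
  deltas=[
    [0.3,0,0,0,0,0,0],
    [0.5,0,0,0,0,0,0],
    [0.5,0,0,0,0,0,0],
    [0.5,0,0,0,0,0,0],
    [0.5,0,0,0,0,0,0],
    [0.5,0,0,0,0,0,0],
    [0.5,0,0,0,0,0,0],
    [0.5,0,0,-0.1,0,0,0],
    [0.5,0,0,-0.3,0,0,0],
    [0.5,0,0,-0.6,0,0,0],
    [0.5,0,0,-0.9,0,0,0],
    [0.5,0,0,-0.9,0,0,0],
    [0.5,0,0,-0.9,0,0,0],
  ],
)

```text
clock: 18.22
tcp_pos: [0.4303, 0.2702, 0.2221]
orientation: [-3.114, 0.4, -0.008]
contact_force: [-0.2, 0.4, -0.6]
grip_width: 0.0427
```

>>> send_rows(
  deltas=[
    [0.5,-0.8,0,-0.3,0,0,0],
    [0.5,-0.8,0,-0.3,0,0,0],
    [0.5,-0.8,0,-0.3,0,0,0],
    [0.5,-0.8,0,-0.3,0,0,0],
    [0.5,-0.8,0,-0.3,0,0,0],
    [0.5,-0.8,0,-0.3,0,0,0],
  ],
)

```text
clock: 18.72
tcp_pos: [0.3122, 0.2989, 0.2627]
orientation: [3.112, -0.398, 0.001]
contact_force: [0.6, 0.6, 0.1]
grip_width: 0.0425
```

```bash
python3 - <<'E'
from h import *
st()
s,t=cam("side"),cam("top")
b=s["pixels"][150:330,150:390,::-1];a=t["pixels"][80:290,130:360,::-1]
cv2.imwrite("pics/p10.png",np.hstack([cv2.resize(x,(400,400),interpolation=cv2.INTER_CUBIC) for x in (b,a)]))
h=cv2.cvtColor(t["pixels"],cv2.COLOR_RGB2HSV);m=cv2.inRange(h,(10,90,80),(28,255,255));m[:225]=0;m[256:]=0;m[:,:140]=0;m[:,168:]=0
if m.any(): print(cv2.minAreaRect(cv2.findNonZero(m)))
E
```

```text
18.7167 [0.3122 0.2989 0.2627] [ 3.1118 -0.3984  0.0009] [0.6044 0.5822 0.0854] 0.04253727638554867 [-1.1234  0.0407  0.2211  2.0886 -0.0072  1.0168 -2.7241]
((155.7923126220703, 240.6615753173828), (8.434361457824707, 19.473453521728516), 7.125016689300537)
```

View pics/p10.png

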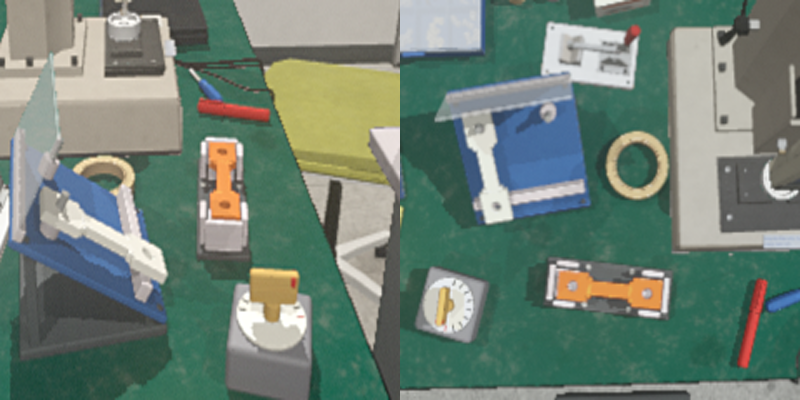

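```bash
python3 - <<'E'
from h import *
s,t=cam("side"),cam("top")
def wing(img):
    h=cv2.cvtColor(img,cv2.COLOR_RGB2HSV);m=cv2.inRange(h,(10,70,60),(30,255,255));m[255:]=0;m[:260]=m[:260]
    return m
for nm,im in (("0",cv2.imread("pics/side0.png")[:,:,::-1]),("now",s["pixels"])):
    m=cv2.inRange(cv2.cvtColor(np.ascontiguousarray(im),cv2.COLOR_RGB2HSV),(10,70,60),(30,255,255));m[:260]=0;m[300:]=0;m[:,:290]=0;m[:,340:]=0
    x=np.where(m.any(0))[0];top=[(c,np.where(m[:,c])[0].min()) for c in x];k=[q for q in top if x.min()+2<=q[0]<=x.max()-2]
    f=np.polyfit(*np.array(k,float).T,1);a,b=[onz(s,(c,np.polyval(f,c)-.5),.095) for c in (x.min()-.5,x.max()+.5)]
    print("side",nm,x.min(),x.max(),f,a,b,np.linalg.norm(a-b),np.degrees(np.arctan2(*(a-b)[1::-1])))
for nm,im in (("0",cv2.imread("pics/top0.png")[:,:,::-1]),("now",t["pixels"])):
    m=cv2.inRange(cv2.cvtColor(np.ascontiguousarray(im),cv2.COLOR_RGB2HSV),(10,90,80),(28,255,255));m[:225]=0;m[256:]=0;m[:,:140]=0;m[:,168:]=0
    rows=[(v,np.where(m[v])[0].min()) for v in np.where(m.any(1))[0]][2:-2]
    f=np.polyfit(*np.array(rows,float).T,1);print("top left edge slope deg",nm,np.degrees(np.arctan(f[0])),rows)
E
```

```text
side 0 300 328 [  0.2238 200.8723] [0.4538 0.2565 0.095 ] [0.4056 0.2786 0.095 ] 0.053075056051357115 -24.66361708330537
side now 300 329 [  0.0342 260.4786] [0.4554 0.2648 0.095 ] [0.4018 0.271  0.095 ] 0.054032545493836 -6.611607917794935
top left edge slope deg 0 -23.19859051364815 [(np.int64(234), np.int64(155)), (np.int64(235), np.int64(154)), (np.int64(236), np.int64(154)), (np.int64(237), np.int64(153)), (np.int64(238), np.int64(153)), (np.int64(239), np.int64(153)), (np.int64(240), np.int64(152)), (np.int64(241), np.int64(152)), (np.int64(242), np.int64(151)), (np.int64(243), np.int64(151)), (np.int64(244), np.int64(150)), (np.int64(245), np.int64(150)), (np.int64(246), np.int64(150)), (np.int64(247), np.int64(149))]
top left edge slope deg now -8.613152179830443 [(np.int64(233), np.int64(153)), (np.int64(234), np.int64(153)), (np.int64(235), np.int64(153)), (np.int64(236), np.int64(153)), (np.int64(237), np.int64(152)), (np.int64(238), np.int64(152)), (np.int64(239), np.int64(152)), (np.int64(240), np.int64(152)), (np.int64(241), np.int64(152)), (np.int64(242), np.int64(152)), (np.int64(243), np.int64(152)), (np.int64(244), np.int64(151)), (np.int64(245), np.int64(151)), (np.int64(246), np.int64(151)), (np.int64(247), np.int64(151)), (np.int64(248), np.int64(151))]
```

The picture shows the bar seated, white hanging, bystanders in place and the red key end now at the -x end. The wing measures only 162–165° from its start against the gripper's 170°, so I'll regrip once to make sure of the stop.

```bash
python3 - <<'E'
from h import *
go([.4285,.268,.19],Rdown(-102));go([.4285,.268,.084],Rdown(-102))
E
```

```text
shift [ 0.795 -0.001  0.486] turn [ 0.0015 -0.0003 -0.0153] mm 139.0 deg 2.8
shift [ 0.794 -0.004  1.193] turn [ 0.0015 -0.0003 -0.0153] mm 214.0 deg 2.8
```

>>> send_rows(
  deltas=[
    [0.5,0.25,0,0,0,0,0],
    [0.5,0.5,0,0,0,0,0],
    [0.5,0.795,0,0.2,0,0,-0.015],
    [0.5,0.795,0,0.49,0,0,-0.015],
    [0.5,0.795,0,0.49,0,0,-0.015],
    [0.5,0.795,0,0.49,0,0,-0.015],
    [0.5,0.795,0,0.49,0,0,-0.015],
  ],
)

```text
clock: 19.5
tcp_pos: [0.4273, 0.2689, 0.1902]
orientation: [3.12, -0.327, -0.001]
contact_force: [0.1, 0.2, 0.3]
grip_width: 0.0428
```

```bash
python3 - <<'E'
from h import *
st();go([.4285,.268,.084],Rdown(-102))
E
```

```text
19.5 [0.4273 0.2689 0.1902] [ 3.1198 -0.3267 -0.0007] [0.1368 0.2022 0.3474] 0.04281039650379965 [-0.9538  0.2661  0.3153  2.025  -0.1028  0.8693 -2.3616]
shift [0.009 0.001 0.708] turn [ 0.0015 -0.      0.0002] mm 106.0 deg 0.3
```

>>> send_rows(
  deltas=[
    [0.5,0,0,0.2,0,0,0],
    [0.5,0,0,0.4,0,0,0],
    [0.5,0.005,0,0.55,0,0,0],
    [0.5,0.008,0,0.65,0,0,0],
    [0.5,0.008,0,0.71,0,0,0],
    [0.5,0.008,0,0.71,0,0,0],
    [0,0.008,0,0.71,0,0,0],
    [0,0.008,0,0.71,0,0,0],
    [0,0.008,0,0.71,0,0,0],
    [0,0.008,0,0.71,0,0,0],
    [0,0.008,0,0.71,0,0,0],
    [0,0.008,0,0.71,0,0,0],
    [0,0.008,0,0.71,0,0,0],
    [0,0.008,0,0.71,0,0,0],
  ],
  squeeze=60,
)

```text
clock: 20.67
tcp_pos: [0.4299, 0.2699, 0.0855]
orientation: [3.124, -0.322, 0.005]
contact_force: [-1.9, 0.8, 6.9]
grip_width: 0.0094
```

```bash
python3 - <<'E'
from h import *
st();print(r.get_obs()["moment"])
C=Rn.from_rotvec(r.get_obs()["orientation"]).as_matrix()[:,1];print(np.degrees(np.arctan2(C[1],C[0])))
E
```

```text
20.6667 [0.4299 0.2699 0.0855] [ 3.1244 -0.3215  0.0049] [-1.8741  0.7666  6.9375] 0.009354418502911502 [-0.9023  0.4332  0.2674  2.0968 -0.1845  0.6316 -2.2851]
[0.1407 0.2622 0.7799]
-101.75178124333142
```

>>> send_rows(
  deltas=[
    [0,0,0,0,0,0,0.01],
    [0,0,0,0,0,0,0.02],
    [0,0,0,0,0,0,0.03],
    [0,0,0,0,0,0,0.03],
    [0,0,0,0,0,0,0.03],
  ],
)

```text
clock: 21.08
tcp_pos: [0.4298, 0.2699, 0.0856]
orientation: [3.106, -0.463, 0.006]
contact_force: [-1.2, 0.3, 8.7]
grip_width: 0.0089
```

```bash
python3 - <<'E'
from h import *
st();print(r.get_obs()["moment"])
C=Rn.from_rotvec(r.get_obs()["orientation"]).as_matrix()[:,1];print(np.degrees(np.arctan2(C[1],C[0])))
E
```

```text
21.0833 [0.4298 0.2699 0.0856] [ 3.1061 -0.4626  0.0057] [-1.1808  0.2761  8.6646] 0.008877969472326747 [-0.9225  0.4354  0.2921  2.0979 -0.201   0.6326 -2.3602]
[-0.0957  0.228   1.8607]
-106.94088318569425
```

Moment far exceeds the key's 0.2 N·m as soon as I turn, so the key is against its stop. Release and retreat.

>>> send_rows(
  deltas=[
    [0.3,0,0,0,0,0,0],
    [0.5,0,0,0,0,0,0],
    [0.5,0,0,0,0,0,0],
    [0.5,0,0,0,0,0,0],
    [0.5,0,0,0,0,0,0],
    [0.5,0,0,0,0,0,0],
    [0.5,0,0,0,0,0,0],
    [0.5,0,0,-0.1,0,0,0],
    [0.5,0,0,-0.3,0,0,0],
    [0.5,0,0,-0.6,0,0,0],
    [0.5,0,0,-0.9,0,0,0],
    [0.5,0,0,-0.9,0,0,0],
    [0.5,0,0,-0.9,0,0,0],
  ],
)

```text
clock: 22.17
tcp_pos: [0.4306, 0.2701, 0.222]
orientation: [-3.103, 0.473, -0.008]
contact_force: [-0.1, 0.3, -0.6]
grip_width: 0.0424
```

>>> send_rows(
  deltas=[
    [0.5,-0.8,0,-0.2,0,0,0],
    [0.5,-0.8,0,-0.2,0,0,0],
    [0.5,-0.8,0,-0.2,0,0,0],
    [0.5,-0.8,0,-0.2,0,0,0],
    [0.5,-0.8,0,-0.2,0,0,0],
    [0.5,-0.8,0,-0.2,0,0,0],
  ],
)

```text
clock: 22.67
tcp_pos: [0.3142, 0.3042, 0.2476]
orientation: [3.101, -0.472, 0.001]
contact_force: [1.3, 0.7, -0.6]
grip_width: 0.0427
```

```bash
python3 - <<'E'
from h import *
st()
s,t=cam("side"),cam("top");im=s["pixels"]
m=cv2.inRange(cv2.cvtColor(np.ascontiguousarray(im),cv2.COLOR_RGB2HSV),(10,70,60),(30,255,255));m[:260]=0;m[300:]=0;m[:,:290]=0;m[:,340:]=0
x=np.where(m.any(0))[0];k=[(c,np.where(m[:,c])[0].min()) for c in x][2:-2]
f=np.polyfit(*np.array(k,float).T,1);a,b=[onz(s,(c,np.polyval(f,c)-.5),.095) for c in (x.min()-.5,x.max()+.5)]
print("side",np.linalg.norm(a-b),np.degrees(np.arctan2(*(a-b)[1::-1])))
h=cv2.cvtColor(t["pixels"],cv2.COLOR_RGB2HSV);m=cv2.inRange(h,(10,90,80),(28,255,255));m[:225]=0;m[256:]=0;m[:,:140]=0;m[:,168:]=0
print(cv2.minAreaRect(cv2.findNonZero(m)))
# change vs start: white bar, tape, pens; bar rect
t0=cv2.cvtColor(cv2.imread("pics/top0.png")[:,:,::-1].copy(),cv2.COLOR_RGB2HSV)
for n,lo,hi,(r0,r1,c0,c1) in [("white",(0,0,170),(180,60,255),(138,198,160,196)),("tape",(12,50,120),(32,255,255),(145,190,244,290)),("red",(170,150,80),(180,255,255),(220,280,315,345)),("blue",(100,150,80),(125,255,255),(215,250,335,390)),("orange",(5,150,100),(18,255,255),(212,250,205,295))]:
    print(n,[np.mean(np.where(cv2.inRange(q,lo,hi)[r0:r1,c0:c1]),axis=1)+[r0,c0] for q in (t0,h) if cv2.inRange(q,lo,hi)[r0:r1,c0:c1].any()])
m=cv2.inRange(h,(5,150,100),(18,255,255));m[:212]=0;m[250:]=0;m[:,:205]=0;m[:,295:]=0
c=cv2.minAreaRect(cv2.findNonZero(m));print(c,onz(t,c[0],.04))
E
```

```text
22.6667 [0.3142 0.3042 0.2476] [ 3.1012 -0.4718  0.001 ] [ 1.254   0.6729 -0.5639] 0.04272499139465103 [-1.1836  0.067   0.2849  2.101  -0.0192  0.9802 -2.7614]
side 0.054032545493836 -6.611607917794935
((155.74998474121094, 240.74998474121094), (8.485281944274902, 19.657569885253906), 8.13010311126709)
white [array([170.1236, 180.6997]), array([170.2696, 180.669 ])]
tape [array([166.2839, 265.868 ]), array([166.3159, 265.8682])]
red []
blue [array([236.3598, 353.4878]), array([236.4777, 353.172 ])]
orange [array([231.9853, 250.8616])]
((250.12376403808594, 231.76239013671875), (59.10520935058594, 14.826054573059082), 5.710592269897461) [0.4432 0.0241 0.04  ]
```

```bash
python3 -c "
from bench import r
print(r.hand_in())"
```

```text
the job is handed in; nothing more can be done
None
```

The orange bar is lying home in the cradle and released, and the key is wound to its stop. I handed the job in at about 22.7 s with the gripper clear of everything. No verdict was reported.

**Bar:** I gripped it by the waist, pulled it square off its peg and lowered it while held. The tool felt 31 N at first contact with the cradle floors, so I eased off before letting go. The last top view puts the bar's centre within about 1 mm of the measured cradle centre.

**Key:** I wound it in one grip, then regripped to check. The two measures of the turn did not fully agree:
- The gripper turned 170°, but the wing measured 162–165° in the pictures (about 2.83–2.89 rad). That is above the 2.8 rad needed but short of 3.0, so there is little margin if the stop is not where I think.
- On the regrip the resisting moment rose to 1.9 N·m, well above the key's 0.2 N·m limit. The wing did not move measurably, so I take it to be on the stop; the key probably did not start at exactly 0.

**Surroundings:** The white bar, tape roll and screwdriver are within half a pixel of where they started. My colour mask for the red marker found nothing, so I have only its unchanged look in the last viewed picture, taken before the regrip.

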